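Stack a gear pump in the assembly nest

TASK

Put the rectangular gear pump together in the steel assembly nest: the body first, then the rectangular spacer flat on the body, then the rectangular cover with its boss up, each lowered gently (not dropped) and let go only when it sits level and fully home in the pocket. The body's free sides in the rack are the ones the pocket covers, so on the way stand it upright on the bench, let go and take it again by its other two sides. Leave the round pump's parts and the jar where they are.

Things in the scene. Friction and masses are not known exactly. Their poses are not given: they have to be found in the camera images.
- nest: Fixed steel nest; place and yaw vary. Base 150 (x) x 110 (y) x 20 mm. Pocket 65 (x) x 57 (y) mm inside, 1.5 mm a side wider than the parts. Walls 10 mm thick, straight to 89 mm above the bench, then a lead-in flare (4 mm a side) to 96 mm: closed along x (y = +-28.5 mm), with a 42 mm wide finger gap down to the base in each x end. Origin: centre of the base's underside, on the bench; z up.
- pocket (a point): Centre of the pocket's floor, 20 mm above the bench; same axes as the nest.
- rack: Fixed plywood rack; place and yaw vary. 62 (x) x 156 (y) mm, floor 5 mm thick, two bays 66 mm wide side by side along its y (centres at y = +-37 mm), open at front (-x), back (+x) and above; walls 8 mm thick and 56 mm high on both sides of each bay. Origin: centre of its underside, on the bench; z up.
- pump_body: Rectangular aluminium block 62 (x) x 54 (y) x 50 (z) mm, about 0.36 kg, two bores in its top. Starts upright in one of the rack's bays, its x across the bay and its top 1 mm below the rack's walls, so there only its y sides can be gripped, from the rack's front and back. In the pocket its x lies along the nest's x, either way round, and only its x ends can be gripped. Origin: centre of underside.
- spacer: Rectangular aluminium spacer plate 62 (x) x 54 (y) x 14 (z) mm with two through bores, about 0.11 kg, lying flat on the bench. Goes in the pocket along the nest's x, either way round. Origin: centre of its underside.
- cover: Rectangular aluminium cover: flange 62 (x) x 54 (y) x 12 (z) mm with a round boss 32 mm in diameter and 18 mm high in the middle on top (30 mm in all), about 0.13 kg, lying boss up on the bench. Goes in the pocket along the nest's x, either way round. Origin: centre of its underside.
- round_body: Bystander: round aluminium body of another pump, 56 mm in diameter, 50 mm high, in the rack's other bay. Origin: centre of its underside.
- round_spacer: Bystander: round aluminium spacer, 66 mm in diameter, 14 mm high, flat on the bench. Origin: centre of its underside.
- round_cover: Bystander: round aluminium cover, flange 66 mm in diameter and 12 mm high with a boss 32 mm in diameter and 18 mm high, on the bench. Origin: centre of its underside.
- jar: Bystander: jar with a white cap, 56 mm in diameter, 95 mm high, on the bench. Origin: centre of its underside.
There are look-alikes about, which are no part of the job. What is shaped like the pump_body but pink or yellow is not meant.

How it is judged:
On the way, in this order (a step that is already met when the one before it is completed fails the run):
1. the pump body stands on the bench, let go, for the second grip (height (world z) of pump_body below 0.003 m and angle between pump_body's own z axis and vertical below 0.06 rad and contact force between the fingers and pump_body below 0.1 N), for 0.2 s.
2. the pump body is home on the pocket's floor, square, and released (horizontal distance between pump_body and pocket below 0.005 m and z of pump_body in the frame of pocket between -0.004 and 0.004 m and angle between the x axis of pump_body and the x axis of nest, either way round below 0.09 rad and angle between pump_body's own z axis and vertical below 0.06 rad and contact force between the fingers and pump_body below 0.1 N), for 0.2 s.
3. the spacer is home on the body, square, and released (all of step 2 and horizontal distance between spacer and pocket below 0.005 m and z of spacer in the frame of pocket between 0.046 and 0.054 m and angle between the x axis of spacer and the x axis of nest, either way round below 0.09 rad and angle between spacer's own z axis and vertical below 0.06 rad and contact force between the fingers and spacer below 0.1 N), for 0.2 s.
At the end, for the whole second after the job is handed in: Body on the pocket's floor, spacer flat on it, cover boss up on top (undersides 0, 50, 64 mm above the floor, within 4 mm), each within 5 mm of the pocket's axis, its length along the nest's x within 0.09 rad (either way), tilt under 0.06 rad, released, at rest (all of step 3 and horizontal distance between cover and pocket below 0.005 m and z of cover in the frame of pocket between 0.06 and 0.068 m and angle between the x axis of cover and the x axis of nest, either way round below 0.09 rad and angle between cover's own z axis and vertical below 0.06 rad and contact force between the fingers and cover below 0.1 N and linear speed of each of pump_body, spacer, cover below 0.02 m/s); the robot touches nothing.
It fails at once if a round part or the jar is pushed, carried or knocked more than 60 mm from its place (distance of any of round_body, round_spacer, round_cover, jar from where it was at the start of the episode above 0.06 m).
It fails at once if the pump body is dropped into the pocket (still faster than 0.4 m/s as it arrives at its seat) (horizontal distance between pump_body and pocket below 0.02 m and z of pump_body in the frame of pocket below 0.008 m and linear speed of pump_body above 0.4 m/s).
It fails at once if the spacer is dropped into the pocket (still faster than 0.4 m/s as it arrives at its seat) (horizontal distance between spacer and pocket below 0.02 m and z of spacer in the frame of pocket below 0.058 m and linear speed of spacer above 0.4 m/s).
It fails at once if the cover is dropped into the pocket (still faster than 0.4 m/s as it arrives at its seat) (horizontal distance between cover and pocket below 0.02 m and z of cover in the frame of pocket below 0.072 m and linear speed of cover above 0.4 m/s).
It also fails if it takes over 72 s, if anything falls off the work surface, if the arm or the gripper's body presses on something with over 40 N, if the wrist force passes 120 N, or if a joint passes its speed limit or range.

ROBOT

A 6-joint arm with a two-finger parallel gripper is mounted at the origin on the work surface. World frame = base frame: x ahead of the robot, y to its left, z up, the work surface at z = 0. Lengths are in m, angles in rad, forces in N, time in s.
With the tool pointing down it reaches from about 0.225 to 0.725 m from the base axis. Payload 3.1 kg.
Tool frame: the origin (TCP) lies at the very end of the fingers, on their centre line; the grasp point (between the pads) lies 19 mm behind it; z points along the fingers, y is the direction in which the jaws open and shut (so a half turn about z gives the same grasp; the last joint's range is limited). The gripper opens to 85 mm and grips with 20 to 120 N. Pads are 22 mm wide; open, the fingers measure 114 mm over their backs; the gripper's body (76 mm by 85 mm) begins 54 mm behind the grasp point. The pads swing forward as they close: fully open they stand 13 mm farther back than shut.
Start: joints at [1.141, 0.048, 0.099, 1.622, 0, 1.443], TCP at [0.156, 0.501, 0.231] pointing down, gripper open.
Joint ranges: [-2.91, 2.91], [-0.99, 1.94], [-1.21, 1.42], [-2.12, 2.29], [-1.49, 1.47], [-3.14, 3.14]. Speed limits (rad/s): [2.79, 2.79, 3.14, 3.14, 3.14, 3.14].

INTERFACE

Orientations are given as a rotation vector (axis times angle).
In Python, from station import env gives the robot as it stands.
- The arm moves only by the shell command python3 -m creep 'ROWS' [OPENING] [FORCE]. ROWS is text: rows parted by semicolons, each of 6 numbers parted by spaces: the shift along the tool's x, y, z in mm, then the turn, a rotation vector about the tool's x, y, z in rad. In form: x y z rx ry rz; .... A call has 1 to 8 rows; each row shifts and turns the commanded pose from where the row before left it, along the tool's axes as they then stand; what a row does not reach is not made up. A row lasts 1/8 s, in which the tool goes at most 62.5 mm and 10.7 degrees, less where a joint would pass 70% of its speed; a pose out of reach is approached as far as the arm can. A call is refused whole if a number of a shift passes 62.5 or a number of a turn 0.188, either way. A call with a gripper value outside its range is refused whole. OPENING is the gripper command: -1 is shut, 1 is fully open, values between are in proportion, set as the call begins (- or left out, the last holds). The fingers move at their own pace and stop on an object; FORCE is the grip in N (left out, the last holds). Time passes only in rows, so rows that do not move let the fingers close. It gives the time, the measured TCP pose, the force and the opening at its end, in the units of the state.
- env.observe(): the state, without advancing time (a new reading comes with each control period).
- env.read_camera(name): name is "scene" or "top"; returns a dict with "frame" (480x640x3 uint8, red, green, blue), "mtx" (3x3 intrinsics, pixels), "dist_coeffs" ([k1, k2, p1, p2, k3] as OpenCV has them; the pictures are not rectified), "rvec" (rotation vector, rad) and "tvec" (3), from world to camera coordinates, as OpenCV has them. Camera axes: x right, y down, z forward; pixel columns grow to the right and rows downward; lengths in m; the calibration is good to about 2 mm. A picture is of the moment at which its call begins. There is no depth.
- env.sign_off(): hands the job in, once; it reports no verdict.
The state is a dict: "time_s": time; "joint_positions": joint angles; "joint_vel": joint speeds; "joint_torque": joint torques, N m; "tcp_pos": TCP position; "orientation": TCP orientation; "wrist_force": force on the tool from outside, world axes, zero at the start; "ft_torque": the same for the moment, N m; "finger_gap": opening from 0.0 (shut) to 1.0 (fully open).
Only numpy, scipy, OpenCV 4.12 (cv2) and the standard library are available. Lean on these libraries where they do the work, as an engineer would, in place of code of your own. Each camera call takes 0.05 s, during which the arm holds its last target. There are 200 camera calls.

## Working session

There is one attempt and no reset: what is moved stays moved. The work goes in short steps, Python scripts to look and compute and a shell command to move; the robot and the scene stay as the last step left them, time stands still between calls to the robot, and variables do not carry over. Pictures are saved under pics/ and viewed, about 8 in all and at most 12, crops included, and the job is handed in when it is done.

```bash
mkdir -p pics; ls
python3 - <<'E'
from station import env
import cv2
for n in ("scene","top"):
    c=env.read_camera(n); cv2.imwrite(f"pics/{n}0.png",c["frame"][:,:,::-1])
    R=cv2.Rodrigues(c["rvec"])[0]; print(n,c["mtx"].tolist(),c["dist_coeffs"],(-R.T@c["tvec"].ravel()).round(3),R.round(3).tolist())
s=env.observe(); print({k:s[k] for k in("time_s","tcp_pos","orientation","wrist_force","finger_gap")})
E
```

```text
pics
scene [[578.293293655538, 0.0, 325.1369064451792], [0.0, 578.293293655538, 244.55306605686596], [0.0, 0.0, 1.0]] [-0.12949739  0.          0.          0.          0.        ] [ 1.297 -0.183  0.711] [[0.257, 0.966, -0.023], [0.593, -0.176, -0.786], [-0.763, 0.188, -0.618]]
top [[509.3147080274249, 0.0, 321.0976991495073], [0.0, 509.3147080274249, 239.853983832957], [0.0, 0.0, 1.0]] [0.02490198 0.         0.         0.         0.        ] [0.351 0.022 1.277] [[0.022, -1.0, -0.0], [-0.993, -0.022, -0.115], [0.115, 0.003, -0.993]]
{'time_s': 0.1, 'tcp_pos': array([0.15582674, 0.50073702, 0.23021285]), 'orientation': array([-0.47218818, -3.10530042,  0.003324  ]), 'wrist_force': array([-0.22231138,  0.57808561,  0.61536306]), 'finger_gap': 1.0023693677826369}
```

View pics/top0.png

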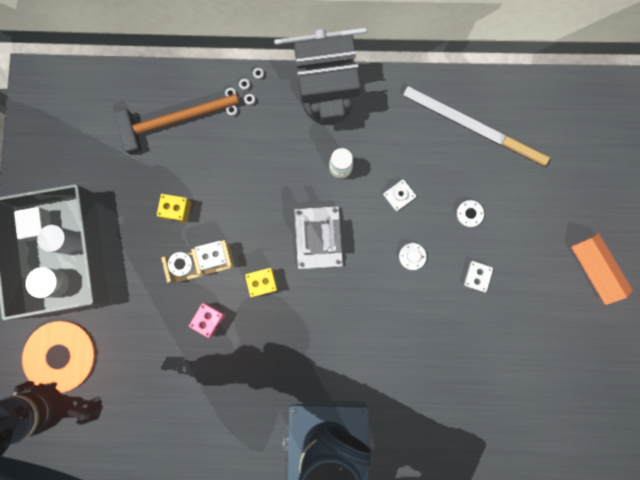

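View pics/scene0.png

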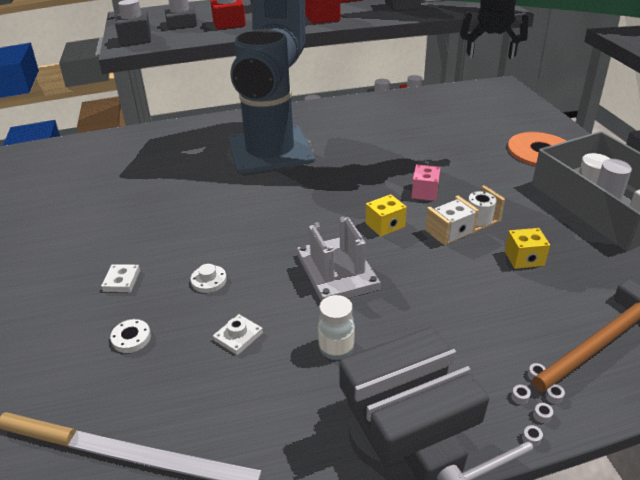

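Top view: the white body is at (212,256) in the right-hand bay, the round body at (180,263), the nest at (319,237), the spacer at (478,276) and the cover at (400,195). The scene view shows the same parts at: body (455,220), nest (338,262), spacer (120,278), cover (237,333). I'll enlarge these next.

Run:
```python
import cv2, numpy as np
def tile(im,cx,cy,s):
    w,h=400//s,300//s; x0,y0=cx-w//2,cy-h//2
    t=cv2.resize(im[y0:y0+h,x0:x0+w],(w*s,h*s),interpolation=cv2.INTER_CUBIC)
    for x in range(x0,x0+w):
        if x%10==0:
            cv2.line(t,(int((x-x0+.5)*s),0),(int((x-x0+.5)*s),6),(0,0,255),1); cv2.putText(t,str(x),(int((x-x0+.5)*s)-10,16),0,.35,(0,255,255),1)
    for y in range(y0,y0+h):
        if y%10==0:
            cv2.line(t,(0,int((y-y0+.5)*s)),(6,int((y-y0+.5)*s)),(0,0,255),1); cv2.putText(t,str(y),(8,int((y-y0+.5)*s)+4),0,.35,(0,255,255),1)
    return cv2.copyMakeBorder(t,0,300-t.shape[0],0,400-t.shape[1],cv2.BORDER_CONSTANT)
def mont(n,cs):
    im=cv2.imread(f"pics/{n}0.png"); T=[tile(im,*c) for c in cs]
    cv2.imwrite(f"pics/{n}m.png",np.vstack([np.hstack(T[:2]),np.hstack(T[2:])]))
mont("top",[(200,259,5),(319,237,4),(478,277,8),(400,195,8)])
mont("scene",[(462,216,4),(338,262,3),(120,278,7),(237,333,6)])
```

```text
(no output)
```

View pics/topm.png

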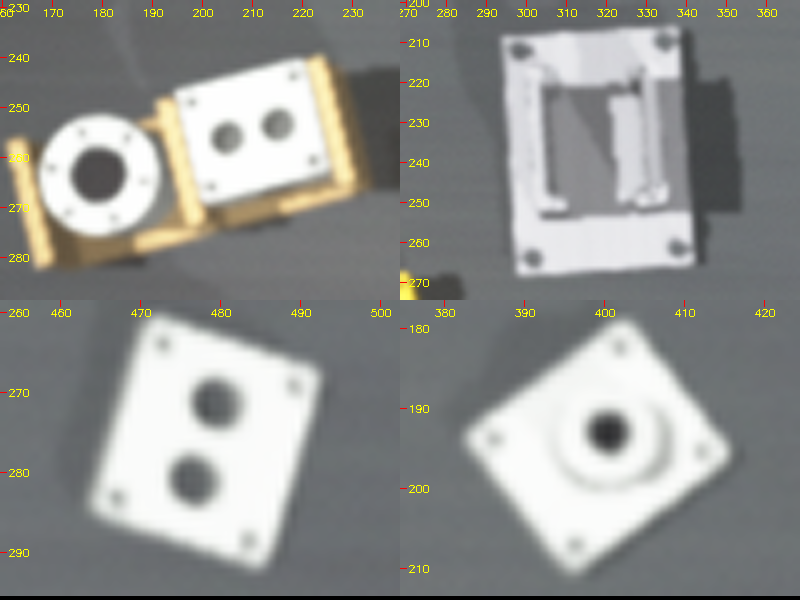

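View pics/scenem.png

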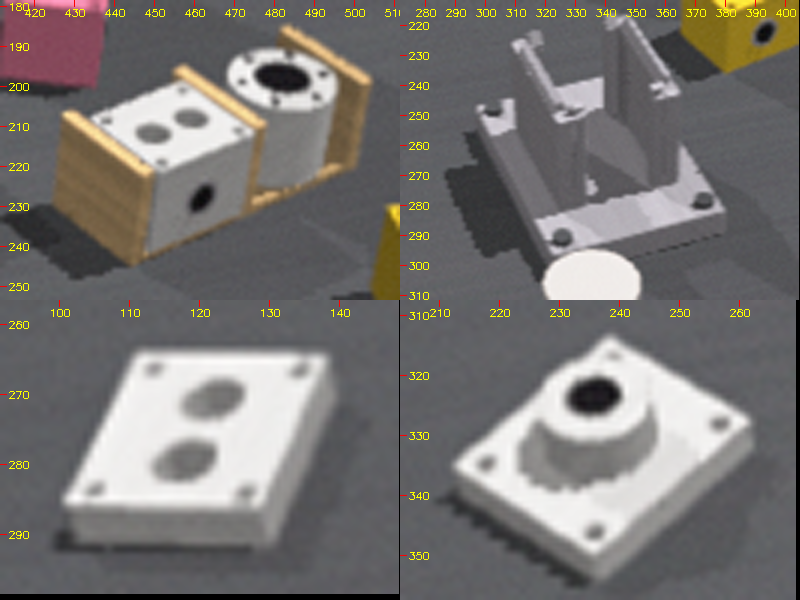

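From the crops I have the corners of every part in both views (for example spacer top-face corners 471.5,260.1 / 492.9,267.1 / 485.8,292.4 / 463.5,285.3 in top). Next I fit the poses, with height left free.

```bash
cat > h.py <<'E'
from station import env
import cv2, numpy as np
from scipy.optimize import least_squares
C={}
def cam(n):
    if n not in C: C[n]=env.read_camera(n)
    return C[n]
def proj(n,P):
    c=cam(n); return cv2.projectPoints(np.array(P,float).reshape(-1,1,3),c["rvec"],c["tvec"],c["mtx"],c["dist_coeffs"])[0][:,0]
def on_z(n,px,z):
    c=cam(n); u=cv2.undistortPoints(np.array(px,float).reshape(-1,1,2),c["mtx"],c["dist_coeffs"])[:,0]
    R=cv2.Rodrigues(c["rvec"])[0]; o=-R.T@c["tvec"].ravel(); d=np.c_[u,np.ones(len(u))]@R
    return o+d*((z-o[2])/d[:,2])[:,None]
def fit(obs,L,W,g,zfix=None):
    # obs: list of (cam, pixel, (sx,sy)); fit x,y,yaw,z of rectangle LxW
    def f(p):
        z=p[3] if zfix is None else zfix; c,s=np.cos(p[2]),np.sin(p[2]); r=[]
        for n,px,(a,b) in obs:
            q=[p[0]+c*a*L/2-s*b*W/2,p[1]+s*a*L/2+c*b*W/2,z]; r.append(proj(n,q)[0]-px)
        return np.ravel(r)
    s=least_squares(f,g,loss='soft_l1'); return s.x.round(4), f(s.x).reshape(-1,2).round(1).tolist()
E
python3 - <<'E'
from h import *
def show(name,top,sc,L,W,yaw0,z):
    tw=on_z("top",top,z); sw=on_z("scene",sc,z)
    c=tw.mean(0)
    lab=lambda w: [(int(np.sign((p-c)[0]*np.cos(yaw0)+(p-c)[1]*np.sin(yaw0))),int(np.sign(-(p-c)[0]*np.sin(yaw0)+(p-c)[1]*np.cos(yaw0)))) for p in w]
    obs=[("top",p,l) for p,l in zip(top,lab(tw))]; ob2=[("scene",p,l) for p,l in zip(sc,lab(sw))]
    print(name,*fit(obs+ob2,L,W,[c[0],c[1],yaw0,z]))
    print("   top only",fit(obs,L,W,[c[0],c[1],yaw0,z],z)[0],"scene only",fit(ob2,L,W,[c[0],c[1],yaw0,z],z)[0])
def yaw(top,i,j):
    w=on_z("top",top,0.0); d=w[j]-w[i]; return np.arctan2(d[1],d[0])
t=[(471.5,260.1),(492.9,267.1),(485.75,292.4),(463.5,285.3)]
show("spacer",t,[(111,263.9),(138.6,263.9),(130.1,285.6),(100.7,285)],.062,.054,yaw(t,3,0),.014)
t=[(402.4,178.5),(416.1,195.75),(396,211.1),(382.1,193.75)]
show("cover",t,[(238.7,313.5),(262.2,327.7),(236.3,350.2),(212.5,334.8)],.062,.054,yaw(t,2,1),.012)
t=[(194.2,246.8),(219.8,239.6),(225.6,263.2),(200.8,269.8)]
show("body",t,[(457,198.5),(475,209.75),(448.75,220.5)],.062,.054,yaw(t,1,0),.055)
t=[(294,208.25),(338.5,205.75),(342.25,265.75),(297.5,268.25)]
show("nest",t,[(297,247.3),(319.7,296.3),(379.7,281.3)],.15,.11,yaw(t,3,0),.02)
a=on_z("top",[(298.75,211.5),(335,209.5),(338,261.25),(301.75,263.75)],.02); print(a.round(4).tolist(),a.mean(0))
print(on_z("scene",[(302,248),(325.3,290.3),(372.3,278)],.02).round(4).tolist())
print("others", on_z("top",[(412,257),(470,213)],.012).round(3).tolist(),"jar",on_z("top",[(341,157)],.095),"roundbody",on_z("top",[(179.5,263.5)],.055),"pink/yellow",on_z("top",[(206,320),(261,282),(173,207)],.05).round(3).tolist())
E
```

```text
spacer [ 0.4151 -0.3645 -0.2853  0.0149] [[-0.3, 0.8], [-0.6, 0.4], [-0.1, -0.9], [0.9, -0.5], [0.4, -0.2], [-0.3, -0.1], [-1.0, -0.1], [0.5, 0.3]]
   top only [ 0.4151 -0.365  -0.2965  0.014 ] scene only [ 0.4142 -0.3645 -0.2743  0.014 ]
cover [ 0.6163 -0.1693 -0.9103  0.011 ] [[0.1, 0.6], [-0.6, 0.2], [0.0, -0.7], [0.9, -0.3], [0.0, 0.2], [-0.2, -0.4], [-0.0, -0.3], [0.3, 0.3]]
   top only [ 0.6161 -0.169  -0.898   0.012 ] scene only [ 0.6173 -0.1694 -0.9174  0.012 ]
body [0.4498 0.2911 1.8453 0.0558] [[0.9, 0.5], [0.5, 1.3], [-0.2, -0.6], [-0.7, -0.8], [-0.3, -0.7], [-0.4, 0.8], [1.9, -0.2]]
   top only [0.4501 0.2915 1.8715 0.055 ] scene only [0.4486 0.2908 1.8031 0.055 ]
nest [0.5037 0.033  0.0739 0.0194] [[0.7, 0.0], [0.1, 0.3], [-0.3, 0.0], [0.0, -0.2], [-0.7, -0.9], [1.7, 0.3], [-0.1, 0.3]]
   top only [0.5037 0.0333 0.081  0.02  ] scene only [0.5043 0.0328 0.0606 0.02  ]
[[0.5664, 0.083, 0.02], [0.5734, -0.0075, 0.02], [0.4439, -0.0174, 0.02], [0.4357, 0.0721, 0.02]] [0.50484451 0.03253111 0.02      ]
[[0.4416, -0.0181, 0.02], [0.5696, -0.0058, 0.02], [0.562, 0.0837, 0.02]]
others [[0.459, -0.202, 0.012], [0.573, -0.347, 0.012]] jar [[ 0.68704019 -0.01764961  0.095     ]] roundbody [[0.42765055 0.36375034 0.055     ]] pink/yellow [[0.295, 0.295, 0.05], [0.388, 0.168, 0.05], [0.565, 0.388, 0.05]]
```

```bash
cat > go.py <<'E'
import sys
from h import *
from scipy.spatial.transform import Rotation as Rn
def plan(x,y,z,jaw):
    s=env.observe(); R=Rn.from_rotvec(s["orientation"]); M=R.as_matrix(); d=np.array([x,y,z])-s["tcp_pos"]
    cur=np.arctan2(M[1,1],M[0,1])
    print("t",round(s["time_s"],2),"tcp",s["tcp_pos"].round(4),"jaw",round(cur,3),"q",np.round(s["joint_positions"],2),"gap",round(s["finger_gap"],3),"F",s["wrist_force"].round(1))
    print("shift in tool mm",(M.T@d*1000).round(1))
    for k in (-1,0,1):
        a=jaw+k*np.pi; Y=np.array([np.cos(a),np.sin(a),0]); Z=np.array([0,0,-1.]); T=np.c_[np.cross(Y,Z),Y,Z]
        rv=(R.inv()*Rn.from_matrix(T)).as_rotvec(); 
        print("  turn",rv.round(3),"shift if turned first",(T.T@d*1000).round(1), "q6 about",round(s["joint_positions"][5]+rv[2]+np.arctan2(y,x)-s["joint_positions"][0],2))
if __name__=="__main__": plan(*map(float,sys.argv[1:5]))
E
python3 go.py .4498 .2911 .12 .29
```

```text
t 0.2 tcp [0.1559 0.5009 0.2305] jaw 1.269 q [1.14 0.05 0.1  1.62 0.   1.44] gap 1.0 F [-0.   0.1  0.1]
shift in tool mm [-343.  -112.8  110.6]
  turn [-1.000e-03 -2.000e-03 -2.163e+00] shift if turned first [ 285.1 -221.6  110.5] q6 about -1.29
  turn [-0.001  0.001  0.979] shift if turned first [-285.1  221.6  110.5] q6 about 1.86
  turn [-1.000e-03 -2.000e-03 -2.163e+00] shift if turned first [ 285.1 -221.6  110.5] q6 about -1.29
```

```bash
python3 -m creep '-30 -10 0 0 0 0; -50 -16 0 0 0 0; -57 -19 0 0 0 0; -57 -19 0 0 0 0; -57 -19 0 0 0 0; -50 -16 0 0 0 0; -30 -10 0 0 0 0; -12 -4 0 0 0 0' 1 60; python3 -m creep '0 0 10 0 0 .163; 0 0 20 0 0 .163; 0 0 20 0 0 .163; 0 0 20 0 0 .163; 0 0 20 0 0 .163; 0 0 20 0 0 .163;0 0 0 0 0 0;0 0 0 0 0 0' ; python3 go.py .4498 .2911 .016 .29
python3 - <<'E'
from h import *
f=[]
for n in("top","scene"):
    im=cam(n)["frame"][:,:,::-1]; u,v=proj(n,[.45,.29,.08])[0].astype(int); f.append(cv2.resize(im[v-60:v+60,u-50:u+50],None,fx=4,fy=4,interpolation=cv2.INTER_CUBIC))
cv2.imwrite("pics/g1.png",np.hstack(f))
E
```

```text
time_s: 1.2
tcp_pos: [0.451, 0.2901, 0.2308]
orientation: [-0.476, -3.104, 0.001]
wrist_force: [-0.1, -0.5, 0.3]
finger_gap: 1.001
time_s: 2.2
tcp_pos: [0.4498, 0.292, 0.1221]
orientation: [1.872, 2.523, 0.001]
wrist_force: [-0.3, 0.6, 0.5]
finger_gap: 1.0
t 2.2 tcp [0.4498 0.292  0.1221] jaw 0.294 q [ 0.45  0.08 -0.08  1.41  0.    1.73] gap 1.0 F [-0.3  0.6  0.5]
shift in tool mm [ -0.9  -0.3 106.1]
  turn [ 0.000e+00  1.000e-03 -3.137e+00] shift if turned first [  0.9   0.3 106.1] q6 about -1.29
  turn [ 0.001 -0.     0.004] shift if turned first [ -0.9  -0.3 106.1] q6 about 1.86
  turn [ 0.000e+00  1.000e-03 -3.137e+00] shift if turned first [  0.9   0.3 106.1] q6 about -1.29
```

View pics/g1.png

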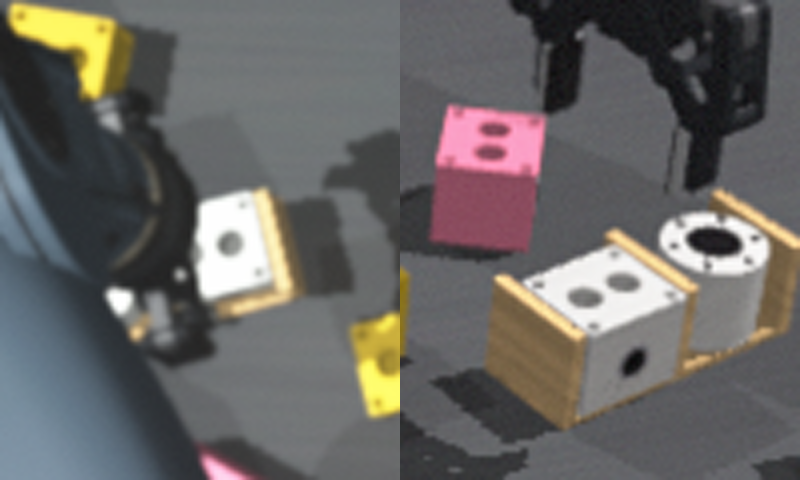

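The close view shows the gripper above the rack. In the scene tile the fingertips are at (560,105) and (702,188). I'll check these against the predicted tips.

Run:
```python
from h import *
u,v=proj("scene",[.45,.29,.08])[0].astype(int)
d=np.array([np.cos(.294),np.sin(.294),0])
for z in(.122,.135):
  for k in(-.0475,.0475):
    p=proj("scene",np.array([.4498,.292,z])+k*d)[0]; print(z,k,((p-[u-50,v-60])*4+[400,0]).round())
```

```text
0.122 -0.0475 [551. 126.]
0.122 0.0475 [685. 214.]
0.135 -0.0475 [553. 103.]
0.135 0.0475 [688. 191.]
```

```bash
python3 -m creep '-1 0 15 0 0 0; 0 0 25 0 0 0; 0 0 25 0 0 0; 0 0 20 0 0 0; 0 0 12 0 0 0; 0 0 7 0 0 0; 0 0 3 0 0 0; 0 0 0 0 0 0' 1 60; python3 -m creep '0 0 0 0 0 0; 0 0 0 0 0 0; 0 0 0 0 0 0; 0 0 0 0 0 0; 0 0 0 0 0 0; 0 0 0 0 0 0' -1 60; python3 -m creep '0 0 -4 0 0 0; 0 0 -10 0 0 0; 0 0 -16 0 0 0;0 0 -25 0 0 0;0 0 -25 0 0 0; 0 0 -20 0 0 0; 0 0 -10 0 0 0; 0 0 0 0 0 0'; python3 go.py .31 .03 .11 1.646
```

```text
time_s: 3.35
tcp_pos: [0.4507, 0.2907, 0.0148]
orientation: [1.876, 2.52, 0.001]
wrist_force: [-0.5, -0.1, -1.0]
finger_gap: 0.997
time_s: 4.1
tcp_pos: [0.4512, 0.2909, 0.0153]
orientation: [1.875, 2.519, 0.003]
wrist_force: [1.2, 0.8, 5.6]
finger_gap: 0.625
time_s: 5.1
tcp_pos: [0.4509, 0.2908, 0.1254]
orientation: [1.875, 2.519, 0.003]
wrist_force: [-0.3, -0.1, -4.9]
finger_gap: 0.623
t 5.1 tcp [0.4509 0.2908 0.1254] jaw 0.291 q [ 0.45  0.08 -0.08  1.41 -0.    1.73] gap 0.623 F [-0.3 -0.1 -4.9]
shift in tool mm [-209.4 -209.8   14.9]
  turn [ 1.000e-03 -2.000e-03  1.787e+00] shift if turned first [-160.1  249.5   15.4] q6 about 3.16
  turn [ 2.000e-03  1.000e-03 -1.355e+00] shift if turned first [ 160.1 -249.5   15.4] q6 about 0.02
  turn [ 1.000e-03 -2.000e-03  1.787e+00] shift if turned first [-160.1  249.5   15.4] q6 about 3.16
```

```bash
python3 -m creep '-15 -15 0 0 0 0; -29 -29 0 0 0 0; -36 -36 0 0 0 0; -40 -40 0 0 0 0; -36 -36 0 0 0 0; -29 -29 0 0 0 0; -17 -17 0 0 0 0; -7 -8 0 0 0 0'; python3 -m creep '0 0 0 0 0 -.169; 0 0 0 0 0 -.17; 0 0 0 0 0 -.169;  0 0 10 0 0 -.17; 0 0 15 0 0 -.169; 0 0 15 0 0 -.169; 0 0 15 0 0 -.17;0 0 10 0 0 -.169';  python3 -m creep '0 0 10 0 0 0; 0 0 10 0 0 0; 0 0 7 0 0 0; 0 0 4 0 0 0; 0 0 0 0 0 0'; python3 go.py .31 .03 .0103 1.646
```

```text
time_s: 6.1
tcp_pos: [0.3079, 0.0293, 0.1234]
orientation: [-1.878, -2.517, 0.001]
wrist_force: [0.2, 0.2, -5.1]
finger_gap: 0.623
time_s: 7.1
tcp_pos: [0.3084, 0.0306, 0.0579]
orientation: [0.128, -3.137, -0.001]
wrist_force: [0.4, 0.2, -4.3]
finger_gap: 0.63
time_s: 7.72
tcp_pos: [0.3089, 0.03, 0.0281]
orientation: [0.118, -3.139, -0.0]
wrist_force: [0.9, -0.2, -5.9]
finger_gap: 0.627
t 7.72 tcp [0.3089 0.03   0.0281] jaw 1.646 q [-0.12 -0.51 -0.77  1.32  0.   -0.2 ] gap 0.627 F [ 0.9 -0.2 -5.9]
shift in tool mm [-1.1 -0.1 17.8]
  turn [-1.000e-03 -0.000e+00  3.141e+00] shift if turned first [ 1.1  0.1 17.8] q6 about 3.16
  turn [ 0. -0. -0.] shift if turned first [-1.1 -0.1 17.8] q6 about 0.02
  turn [-1.000e-03 -0.000e+00  3.141e+00] shift if turned first [ 1.1  0.1 17.8] q6 about 3.16
```

```bash
python3 -m creep '0 0 6 0 0 0; 0 0 5 0 0 0; 0 0 3 0 0 0; 0 0 1.5 0 0 0; 0 0 0 0 0 0; 0 0 0 0 0 0'; python3 -m creep '0 0 1 0 0 0; 0 0 1 0 0 0; 0 0 0 0 0 0'
```

```text
time_s: 8.48
tcp_pos: [0.3092, 0.03, 0.013]
orientation: [-0.118, 3.139, -0.0]
wrist_force: [0.8, -0.3, -4.0]
finger_gap: 0.622
time_s: 8.85
tcp_pos: [0.3089, 0.03, 0.0107]
orientation: [0.118, -3.139, 0.0]
wrist_force: [0.3, 0.3, -5.5]
finger_gap: 0.627
```

```bash
python3 -m creep '0 0 0.6 0 0 0; 0 0 0.6 0 0 0; 0 0 0.6 0 0 0; 0 0 0 0 0 0'
```

```text
time_s: 9.35
tcp_pos: [0.3091, 0.03, 0.0103]
orientation: [-0.118, 3.139, -0.0]
wrist_force: [-4.2, 0.1, 6.4]
finger_gap: 0.627
```

```bash
python3 -m creep '0 0 0 0 0 0; 0 0 0 0 0 0; 0 0 0 0 0 0; 0 0 0 0 0 0; 0 0 0 0 0 0; 0 0 0 0 0 0; 0 0 0 0 0 0' 1; python3 -m creep '0 0 -10 0 0 0; 0 0 -20 0 0 0; 0 0 -30 0 0 0; 0 0 -30 0 0 0;0 0 -30 0 0 0;  0 0 -30 0 0 .18;0 0 -10 0 0 .18; 0 0 0 0 0 .18'; python3 -m creep '0 0 0 0 0 .18; 0 0 0 0 0 .18; 0 0 0 0 0 .18;0 0 0 0 0 .18;0 0 0 0 0 .18;0 0 0 0 0 .131; 0 0 0 0 0 0'; python3 go.py .309 .030 .012 .075
python3 - <<'E'
from h import *
f=[]
for n in("top","scene"):
    im=cam(n)["frame"][:,:,::-1]; u,v=proj(n,[.309,.03,.05])[0].astype(int); print(n,u,v); f.append(cv2.resize(im[v-40:v+40,u-33:u+33],None,fx=6,fy=6,interpolation=cv2.INTER_CUBIC))
cv2.imwrite("pics/g2.png",np.hstack(f))
E
```

```text
time_s: 10.22
tcp_pos: [0.309, 0.03, 0.009]
orientation: [0.118, -3.139, -0.0]
wrist_force: [-0.6, 0.9, -0.5]
finger_gap: 0.997
time_s: 11.22
tcp_pos: [0.3101, 0.0299, 0.1712]
orientation: [0.732, 3.051, 0.001]
wrist_force: [-0.3, -0.5, -0.2]
finger_gap: 1.004
time_s: 12.1
tcp_pos: [0.3092, 0.03, 0.1697]
orientation: [2.134, 2.304, 0.001]
wrist_force: [0.2, 0.1, -0.3]
finger_gap: 1.002
t 12.1 tcp [0.3092 0.03   0.1697] jaw 0.077 q [-0.12 -0.54 -0.5   1.61 -0.    1.37] gap 1.002 F [ 0.2  0.1 -0.3]
shift in tool mm [ 1.000e-01 -3.000e-01  1.577e+02]
  turn [-0.00e+00  1.00e-03 -3.14e+00] shift if turned first [ -0.    0.2 157.7] q6 about -1.55
  turn [0.001 0.    0.002] shift if turned first [  0.   -0.2 157.7] q6 about 1.59
  turn [-0.00e+00  1.00e-03 -3.14e+00] shift if turned first [ -0.    0.2 157.7] q6 about -1.55
top 317 316
scene 309 194
```

View pics/g2.png

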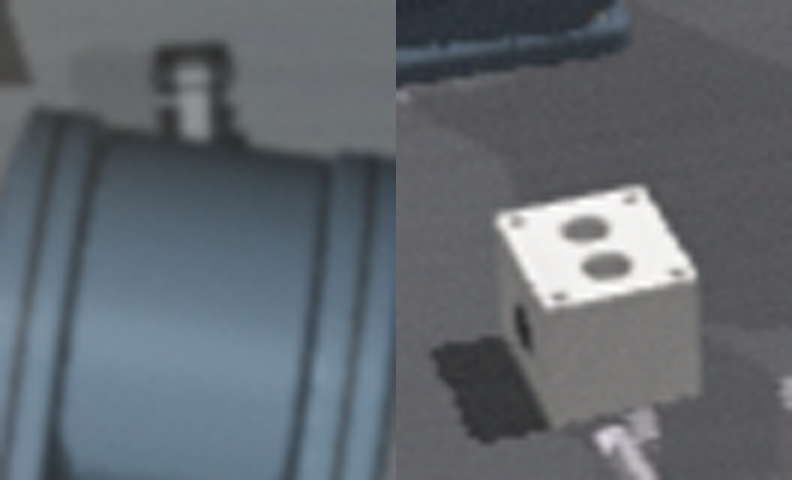

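The body stands upright on the bench. Its top corners in the scene tile are at (497,214), (643,187), (697,270) and (546,308). I'll fit its pose.

Run:
```python
from h import *
t=[(497,214),(643,187),(697,270),(546,308)]; p=[(276-.4+(x-396)/6,154-.4+y/6) for x,y in t]
w=on_z("scene",p,.05); print(w.round(4).tolist())
print(fit([("scene",q,l) for q,l in zip(p,[(-1,-1),(-1,1),(1,1),(1,-1)])],.062,.054,[.31,.03,.075,.05],.05))
```

```text
[[0.2786, 0.0004, 0.05], [0.2765, 0.054, 0.05], [0.3335, 0.0587, 0.05], [0.341, 0.0038, 0.05]]
(array([0.3075, 0.0292, 0.0639, 0.05  ]), [[-0.1, -0.1], [-0.1, -0.4], [0.1, 0.9], [0.1, -0.3]])
```

```bash
python3 -m creep '0 0 20 0 0 0; 0 0 30 0 0 0; 0 0 30 0 0 0; 0 0 30 0 0 0; 0 0 25 0 0 0; 0 0 14 0 0 0; 0 0 8 0 0 0; 0 0 0 0 0 0'; python3 -m creep '0 0 0 0 0 0; 0 0 0 0 0 0; 0 0 0 0 0 0; 0 0 0 0 0 0; 0 0 0 0 0 0; 0 0 0 0 0 0' -1 60; python3 -m creep '0 0 -10 0 0 0; 0 0 -20 0 0 0; 0 0 -30 0 0 0;0 0 -30 0 0 0;0 0 -30 0 0 0; 0 0 -25 0 0 0; 0 0 -10 0 0 0; 0 0 0 0 0 0'; python3 go.py .5042 .0328 .165 .075
```

```text
time_s: 13.25
tcp_pos: [0.3091, 0.03, 0.0121]
orientation: [-2.136, -2.303, 0.0]
wrist_force: [0.6, -0.3, 0.5]
finger_gap: 1.003
time_s: 14.0
tcp_pos: [0.3096, 0.0299, 0.0132]
orientation: [2.136, 2.302, 0.001]
wrist_force: [-1.6, -0.4, 6.2]
finger_gap: 0.712
time_s: 15.0
tcp_pos: [0.3092, 0.03, 0.1669]
orientation: [2.137, 2.303, 0.0]
wrist_force: [-0.5, -0.1, -4.2]
finger_gap: 0.712
t 15.0 tcp [0.3092 0.03   0.1669] jaw 0.075 q [-0.12 -0.54 -0.51  1.6   0.    1.38] gap 0.712 F [-0.5 -0.1 -4.2]
shift in tool mm [-11.8 194.7   2. ]
  turn [-0.    -0.     3.142] shift if turned first [  11.8 -194.7    1.9] q6 about 4.7
  turn [ 0. -0. -0.] shift if turned first [-11.8 194.7   1.9] q6 about 1.56
  turn [-0.    -0.     3.142] shift if turned first [  11.8 -194.7    1.9] q6 about 4.7
```

```bash
python3 -m creep '-1 15 0 0 0 0; -2 30 0 0 0 0; -2 37 0 0 0 0; -2 40 0 0 0 0; -2 35 0 0 0 0; -2 25 0 0 0 0; -1 13 10 0 0 0; 0 0 20 0 0 0'; python3 -m creep '0 0 13 0 0 0; 0 0 0 0 0 0;0 0 0 0 0 0'; python3 go.py .5042 .0328 .113 .075
python3 - <<'E'
from h import *
f=[]
for n in("top","scene"):
    im=cam(n)["frame"][:,:,::-1]; u,v=proj(n,[.504,.033,.08])[0].astype(int); print(n,u,v); f.append(cv2.resize(im[v-43:v+43,u-33:u+33],None,fx=6,fy=6,interpolation=cv2.INTER_CUBIC))
cv2.imwrite("pics/g3.png",np.hstack(f))
E
```

```text
time_s: 16.0
tcp_pos: [0.5047, 0.0326, 0.1355]
orientation: [-2.136, -2.303, 0.001]
wrist_force: [-0.3, 0.2, -5.9]
finger_gap: 0.72
time_s: 16.38
tcp_pos: [0.5043, 0.0327, 0.1243]
orientation: [2.136, 2.303, 0.0]
wrist_force: [-0.4, -0.5, -4.6]
finger_gap: 0.712
t 16.38 tcp [0.5043 0.0327 0.1243] jaw 0.075 q [-0.07 -0.   -0.16  1.41 -0.    1.43] gap 0.712 F [-0.4 -0.5 -4.6]
shift in tool mm [ 0.1 -0.  11.3]
  turn [-0.000e+00  1.000e-03 -3.142e+00] shift if turned first [-0.1  0.  11.3] q6 about -1.58
  turn [0. 0. 0.] shift if turned first [ 0.1 -0.  11.3] q6 about 1.56
  turn [-0.000e+00  1.000e-03 -3.142e+00] shift if turned first [-0.1  0.  11.3] q6 about -1.58
top 318 233
scene 336 237
```

View pics/g3.png

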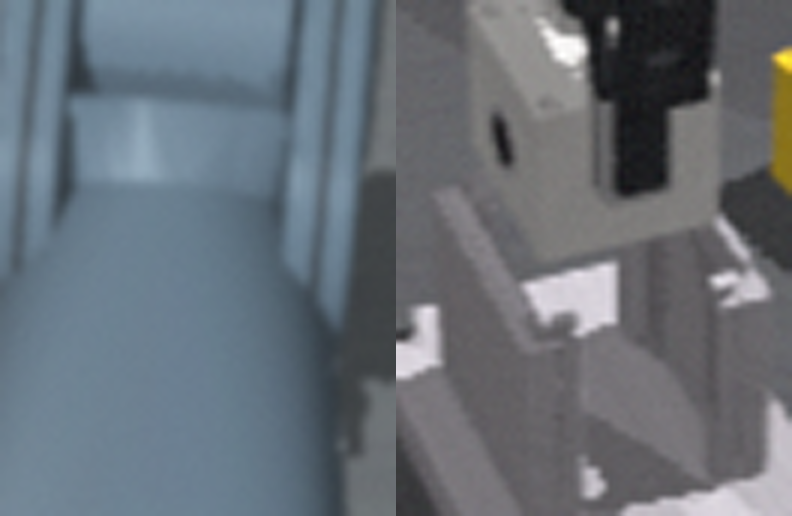

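The body hangs level above the pocket. Its bottom front corners in the scene tile are at (540,262) and (718,224), and the finger is centred on the face. I'll compare these with the prediction.

Run:
```python
from h import *
def loc(p): return ((p-[303,194])*6+[396+2.5,2.5]).round(0).tolist()
def rect(x,y,a,L,W,z):
    c,s=np.cos(a),np.sin(a); return [[x+c*i*L/2-s*j*W/2,y+s*i*L/2+c*j*W/2,z] for i,j in((1,-1),(1,1),(-1,-1))]
print("body bottom",[loc(p) for p in proj("scene",rect(.5043,.0327,.075,.062,.054,.1112))])
print("body top",[loc(p) for p in proj("scene",rect(.5043,.0327,.075,.062,.054,.1612))])
print("wall top inner",[loc(p) for p in proj("scene",rect(.5042,.0328,.075,.065,.065,.096))])
print("wall top outer",[loc(p) for p in proj("scene",rect(.5042,.0328,.075,.085,.077,.096))])
```

```text
body bottom [[543.0, 260.0], [720.0, 220.0], [474.0, 142.0]]
body top [[539.0, 116.0], [721.0, 76.0], [468.0, 1.0]]
wall top inner [[528.0, 309.0], [739.0, 260.0], [457.0, 184.0]]
wall top outer [[519.0, 334.0], [771.0, 275.0], [428.0, 170.0]]
```

The body corners agree to 0.5 px and the wall corners are laterally consistent. I'll lower it slowly and watch the force.

```bash
python3 -m creep '0 0 6 0 0 0; 0 0 6 0 0 0; 0 0 5 0 0 0; 0 0 4 0 0 0; 0 0 4 0 0 0; 0 0 0 0 0 0'; python3 -m creep '0 0 3 0 0 0; 0 0 3 0 0 0; 0 0 3 0 0 0; 0 0 0 0 0 0'
```

```text
time_s: 17.27
tcp_pos: [0.5041, 0.0331, 0.0984]
orientation: [-2.135, -2.303, -0.0]
wrist_force: [-0.4, 1.8, -5.4]
finger_gap: 0.716
time_s: 17.77
tcp_pos: [0.5044, 0.0331, 0.0896]
orientation: [-2.136, -2.303, -0.001]
wrist_force: [0.3, 3.1, -5.4]
finger_gap: 0.718
```

```bash
python3 -m creep '0.7 0 3 0 0 0; 0 0 4 0 0 0; 0 0 4 0 0 0; 0 0 4 0 0 0; 0 0 0 0 0 0'; python3 -m creep '0 0 5 0 0 0; 0 0 5 0 0 0; 0 0 5 0 0 0; 0 0 5 0 0 0; 0 0 5 0 0 0; 0 0 0 0 0 0'
```

```text
time_s: 18.4
tcp_pos: [0.5038, 0.0331, 0.0742]
orientation: [-2.136, -2.302, 0.002]
wrist_force: [1.0, 1.6, -5.6]
finger_gap: 0.713
time_s: 19.15
tcp_pos: [0.5037, 0.0331, 0.0492]
orientation: [-2.136, -2.302, 0.002]
wrist_force: [-0.4, 1.3, -4.7]
finger_gap: 0.717
```

```bash
python3 -m creep '0 0 4 0 0 0; 0 0 4 0 0 0; 0 0 3 0 0 0; 0 0 2 0 0 0; 0 0 1.5 0 0 0; 0 0 0 0 0 0'; python3 -m creep '0 0 .7 0 0 0; 0 0 .7 0 0 0; 0 0 .7 0 0 0; 0 0 0 0 0 0'
```

```text
time_s: 19.9
tcp_pos: [0.5042, 0.0332, 0.0354]
orientation: [-2.137, -2.303, 0.001]
wrist_force: [0.0, -0.4, -5.5]
finger_gap: 0.715
time_s: 20.4
tcp_pos: [0.5043, 0.0333, 0.0333]
orientation: [-2.137, -2.303, 0.0]
wrist_force: [-0.0, 0.6, -4.8]
finger_gap: 0.715
```

```bash
python3 -m creep '0 0 .6 0 0 0; 0 0 .6 0 0 0; 0 0 .6 0 0 0; 0 0 0 0 0 0'
```

```text
time_s: 20.9
tcp_pos: [0.5044, 0.0333, 0.0332]
orientation: [2.136, 2.303, 0.0]
wrist_force: [-4.4, 0.3, 6.4]
finger_gap: 0.719
```

```bash
python3 -m creep '0 0 0 0 0 0; 0 0 0 0 0 0; 0 0 0 0 0 0; 0 0 0 0 0 0; 0 0 0 0 0 0; 0 0 0 0 0 0' 1; python3 -m creep '0 0 -8 0 0 0; 0 0 -16 0 0 0; 0 0 -25 0 0 0; 0 0 -25 0 0 0;0 0 -20 0 0 0;  0 0 -10 0 0 0; 0 0 0 0 0 0'; python3 go.py .4150 -.3645 .12 -.285
```

```text
time_s: 21.65
tcp_pos: [0.5043, 0.0333, 0.0315]
orientation: [-2.137, -2.303, 0.0]
wrist_force: [-1.1, -0.4, -0.0]
finger_gap: 1.003
time_s: 22.52
tcp_pos: [0.5052, 0.0333, 0.1371]
orientation: [2.135, 2.302, 0.003]
wrist_force: [0.5, -0.2, -0.8]
finger_gap: 0.997
t 22.52 tcp [0.5052 0.0333 0.1371] jaw 0.075 q [-0.07 -0.   -0.14  1.43 -0.    1.43] gap 0.997 F [ 0.5 -0.2 -0.8]
shift in tool mm [-389.9 -119.8   16.9]
  turn [ 0.     0.004 -2.782] shift if turned first [407.1 -25.2  17.1] q6 about -2.01
  turn [ 0.003 -0.     0.36 ] shift if turned first [-407.1   25.2   17.1] q6 about 1.14
  turn [ 0.     0.004 -2.782] shift if turned first [407.1 -25.2  17.1] q6 about -2.01
```

```bash
python3 -m creep '-25 -8 0 0 0 0; -45 -14 0 0 0 0; -58 -17 0 0 0 0; -58 -18 0 0 0 0; -58 -18 0 0 0 0; -58 -18 0 0 0 0; -45 -14 0 0 0 0; -30 -9 0 0 0 0'; python3 -m creep '-13 -4 0 0 0 0; 0 0 5 0 0 .18; 0 0 12 0 0 .18; 0 0 0 0 0 0; 0 0 0 0 0 0'; python3 go.py .4150 -.3645 .06 -.285
python3 - <<'E'
from h import *
f=[]
for n,q,s in(("top",[.504,.033,.07],5),("scene",[.504,.033,.05],5),("scene",[.415,-.3645,.05],5)):
    im=cam(n)["frame"][:,:,::-1]; u,v=proj(n,q)[0].astype(int); print(n,u,v); f.append(cv2.resize(im[v-43:v+43,u-26:u+26],None,fx=s,fy=s,interpolation=cv2.INTER_CUBIC))
cv2.imwrite("pics/g4.png",np.hstack(f))
E
```

```text
time_s: 23.52
tcp_pos: [0.4154, -0.353, 0.1342]
orientation: [-2.138, -2.299, 0.0]
wrist_force: [0.4, 1.3, 0.4]
finger_gap: 1.001
time_s: 24.15
tcp_pos: [0.4141, -0.3638, 0.1186]
orientation: [-2.511, -1.887, -0.0]
wrist_force: [0.9, -1.0, 0.8]
finger_gap: 0.996
t 24.15 tcp [ 0.4141 -0.3638  0.1186] jaw -0.282 q [-0.84  0.12 -0.05  1.4   0.    1.01] gap 0.996 F [ 0.9 -1.   0.8]
shift in tool mm [-0.4  1.1 58.6]
  turn [ 1.000e-03 -1.000e-03 -3.138e+00] shift if turned first [ 0.4 -1.1 58.6] q6 about -2.01
  turn [-0.    -0.     0.003] shift if turned first [-0.4  1.1 58.6] q6 about 1.14
  turn [ 1.000e-03 -1.000e-03 -3.138e+00] shift if turned first [ 0.4 -1.1 58.6] q6 about -2.01
top 318 234
scene 336 250
scene 115 259
```

View pics/g4.png

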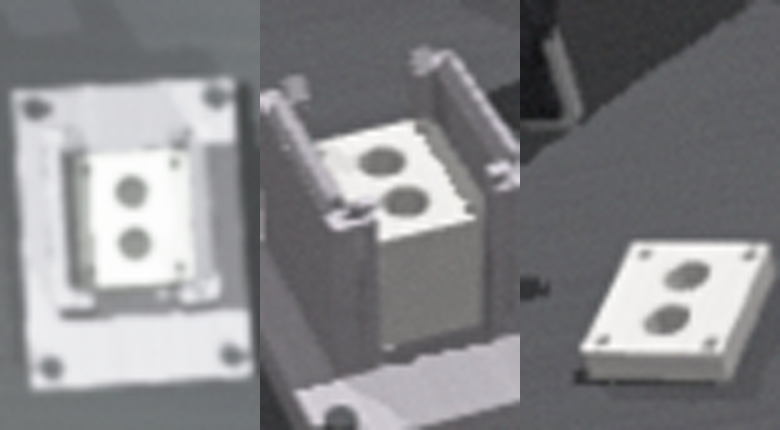

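Body is home: its top is level below the wall tops and centred between the walls in both views. The spacer hasn't moved. Next I lower to the spacer.

```bash
python3 -m creep '0 1 20 0 0 0; 0 0 30 0 0 0; 0 0 25 0 0 0; 0 0 20 0 0 0; 0 0 12 0 0 0; 0 0 6 0 0 0; 0 0 4 0 0 0; 0 0 0 0 0 0'; python3 -m creep '0 0 .5 0 0 0; 0 0 0 0 0 0; 0 0 0 0 0 0; 0 0 0 0 0 0; 0 0 0 0 0 0; 0 0 0 0 0 0' -1 50
```

```text
time_s: 25.25
tcp_pos: [0.4151, -0.3651, 0.002]
orientation: [2.514, 1.883, 0.0]
wrist_force: [-1.2, 0.5, 0.4]
finger_gap: 1.0
time_s: 26.0
tcp_pos: [0.4155, -0.3656, 0.0022]
orientation: [2.513, 1.882, 0.0]
wrist_force: [0.0, -0.2, 5.1]
finger_gap: 0.703
```

```bash
python3 -m creep '0 0 -6 0 0 0; 0 0 -15 0 0 0; 0 0 -25 0 0 0;0 0 -30 0 0 0;0 0 -30 0 0 0; 0 0 -20 0 0 -.18; 0 0 -7 0 0 -.18; 0 0 0 0 0 0'; python3 go.py .5043 .0333 .135 .075;python3 - <<'E'
from h import *
im=cam("scene")["frame"][:,:,::-1]; u,v=proj("scene",[.415,-.365,.13])[0].astype(int); print(u,v); cv2.imwrite("pics/g5.png",cv2.resize(im[v-43:v+43,u-43:u+43],None,fx=5,fy=5,interpolation=cv2.INTER_CUBIC))
E
```

```text
time_s: 27.0
tcp_pos: [0.4152, -0.3652, 0.1354]
orientation: [2.138, 2.3, -0.0]
wrist_force: [-0.3, 0.7, -1.9]
finger_gap: 0.707
t 27.0 tcp [ 0.4152 -0.3652  0.1354] jaw 0.073 q [-0.84  0.12 -0.02  1.43 -0.    0.66] gap 0.707 F [-0.3  0.7 -1.9]
shift in tool mm [390.9 117.9  -0. ]
  turn [ 2.00e-03 -2.00e-03  3.14e+00] shift if turned first [-390.7 -118.7    0.4] q6 about 4.7
  turn [ 0.001  0.001 -0.002] shift if turned first [390.7 118.7   0.4] q6 about 1.56
  turn [ 2.00e-03 -2.00e-03  3.14e+00] shift if turned first [-390.7 -118.7    0.4] q6 about 4.7
104 225
```

View pics/g5.png

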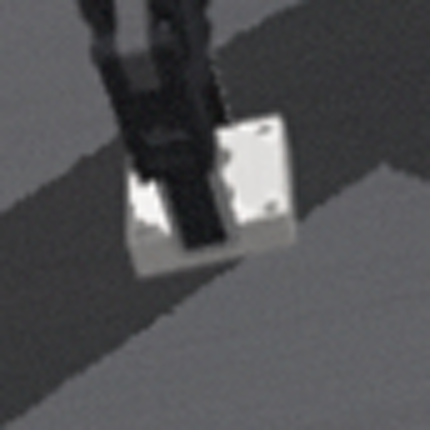

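The spacer is held level. Its corners in the 5x tile are: bottom front (136,276) and (297,241), top right rear (282,115), top right front (294,214). The finger looks slightly off centre on it, so I'll check the offset.

Run:
```python
from h import *
def px(x,y): return np.array([61-.4+x/5,182-.4+y/5])
obs=[(px(136,276),1,-1,0),(px(297,241),1,1,0),(px(282,115),-1,1,.014),(px(294,214),1,1,.014),(px(131,243),1,-1,.014)]
def f(p):
    c,s=np.cos(p[2]),np.sin(p[2])
    return np.ravel([proj("scene",[p[0]+c*a*.031-s*b*.027,p[1]+s*a*.031+c*b*.027,.1332+z+p[3]])[0]-q for q,a,b,z in obs]+[[p[3]*300,0]])
s=least_squares(f,[.415,-.365,.07,0]); print(s.x.round(4),f(s.x).round(1))
# fingertip prediction
print((proj("scene",[.4152+.031+.012,-.3652+.003,.139])[0]-[61-.4,182-.4])*5)
```

```text
[ 4.158e-01 -3.640e-01  5.830e-02  3.000e-04] [ 1.   0.1  0.2  0.5  0.1 -0.  -1.1 -0.6 -0.2  0.1  0.1  0. ]
[214.22350035 266.50714666]
```

```bash
python3 -m creep '25 8 0 0 0 0; 45 14 0 0 0 0; 58 17 0 0 0 0; 58 18 0 0 0 0; 58 18 0 0 0 0; 58 18 0 0 0 0; 45 14 0 0 0 0; 28 8 0 0 0 0'; python3 -m creep '12 3 0 0 0 0; 2 0 0 0 0 0; 0 0 0 0 0 0; 0 0 0 0 0 0'; python3 go.py .5043 .0325 .110 .075
python3 - <<'E'
from h import *
im=cam("scene")["frame"][:,:,::-1]; u,v=proj("scene",[.504,.033,.11])[0].astype(int); print(u,v); cv2.imwrite("pics/g6.png",cv2.resize(im[v-43:v+43,u-43:u+43],None,fx=6,fy=6,interpolation=cv2.INTER_CUBIC))
E
```

```text
time_s: 28.1
tcp_pos: [0.5009, 0.0201, 0.1332]
orientation: [-2.135, -2.302, 0.001]
wrist_force: [-0.1, -0.3, -0.6]
finger_gap: 0.706
time_s: 28.6
tcp_pos: [0.5033, 0.0308, 0.1341]
orientation: [2.139, 2.301, -0.001]
wrist_force: [-0.8, 0.2, 0.3]
finger_gap: 0.707
t 28.6 tcp [0.5033 0.0308 0.1341] jaw 0.073 q [-0.07 -0.01 -0.15  1.43 -0.    1.43] gap 0.707 F [-0.8  0.2  0.3]
shift in tool mm [ 1.6  1.2 24.1]
  turn [0.   0.   3.14] shift if turned first [-1.6 -1.2 24.1] q6 about 4.7
  turn [-0.     0.    -0.002] shift if turned first [ 1.6  1.2 24.1] q6 about 1.56
  turn [0.   0.   3.14] shift if turned first [-1.6 -1.2 24.1] q6 about 4.7
335 224
```

View pics/g6.png

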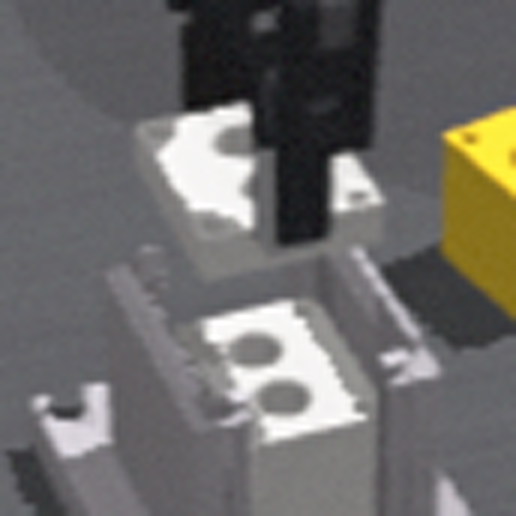

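The spacer hangs level over the pocket, front corners at (203,281) and (383,235), with the seated body visible below. I'll shift by the remainder and lower.

```bash
python3 -m creep '1.6 1.2 8 0 0 0; 0 0 10 0 0 0; 0 0 8 0 0 0; 0 0 6 0 0 0; 0 0 4 0 0 0; 0 0 3 0 0 0; 0 0 3 0 0 0; 0 0 0 0 0 0'; python3 -m creep '0 0 3 0 0 0; 0 0 3 0 0 0; 0 0 2 0 0 0; 0 0 0 0 0 0'
```

```text
time_s: 29.65
tcp_pos: [0.5044, 0.0336, 0.092]
orientation: [-2.136, -2.303, 0.0]
wrist_force: [0.0, 0.7, -0.1]
finger_gap: 0.708
time_s: 30.15
tcp_pos: [0.5042, 0.0336, 0.0838]
orientation: [-2.136, -2.303, 0.001]
wrist_force: [-0.2, -0.4, -0.7]
finger_gap: 0.702
```

```bash
python3 -m creep '0 0 3 0 0 0; 0 0 3 0 0 0; 0 0 2 0 0 0; 0 0 1.5 0 0 0; 0 0 1 0 0 0; 0 0 0 0 0 0'; python3 -m creep '0 0 .7 0 0 0; 0 0 .7 0 0 0; 0 0 .7 0 0 0; 0 0 0 0 0 0'
```

```text
time_s: 30.9
tcp_pos: [0.5044, 0.0336, 0.0736]
orientation: [-2.137, -2.303, 0.0]
wrist_force: [-0.2, -0.4, -1.2]
finger_gap: 0.708
time_s: 31.4
tcp_pos: [0.5046, 0.0336, 0.0722]
orientation: [2.136, 2.303, 0.0]
wrist_force: [-2.4, 0.3, 3.4]
finger_gap: 0.704
```

```bash
python3 -m creep '0 0 0 0 0 0; 0 0 0 0 0 0; 0 0 0 0 0 0; 0 0 0 0 0 0; 0 0 0 0 0 0; 0 0 0 0 0 0' 1; python3 -m creep '0 0 -8 0 0 0; 0 0 -16 0 0 0; 0 0 -20 0 0 0; 0 0 -15 0 0 0; 0 0 -8 0 0 0; 0 0 0 0 0 0'; python3 go.py .6163 -.1693 .06 -.91
```

```text
time_s: 32.15
tcp_pos: [0.5045, 0.0336, 0.0715]
orientation: [2.137, 2.303, -0.0]
wrist_force: [-0.3, 0.1, 0.3]
finger_gap: 0.998
time_s: 32.9
tcp_pos: [0.5051, 0.0335, 0.1395]
orientation: [2.136, 2.302, 0.002]
wrist_force: [0.4, 0.5, -0.3]
finger_gap: 1.004
t 32.9 tcp [0.5051 0.0335 0.1395] jaw 0.075 q [-0.07 -0.   -0.14  1.44 -0.    1.43] gap 1.004 F [ 0.4  0.5 -0.3]
shift in tool mm [-210.6   95.6   79.7]
  turn [ 1.000e-03  2.000e-03 -2.157e+00] shift if turned first [  36.7 -228.4   79.5] q6 about -0.93
  turn [ 0.002 -0.001  0.985] shift if turned first [-36.7 228.4  79.5] q6 about 2.21
  turn [ 1.000e-03  2.000e-03 -2.157e+00] shift if turned first [  36.7 -228.4   79.5] q6 about -0.93
```

```bash
python3 -m creep '-18 8 0 0 0 0; -32 15 0 0 0 0; -38 17 0 0 0 0; -40 18 0 0 0 0; -38 17 0 0 0 0; -25 12 0 0 0 0; -14 6 0 0 0 0; -5 2 0 0 0 0'; python3 -m creep '0 0 0 0 0 .164; 0 0 10 0 0 .164; 0 0 15 0 0 .164; 0 0 15 0 0 .164; 0 0 10 0 0 .164; 0 0 5 0 0 .164; 0 0 0 0 0 0; 0 0 0 0 0 0'; python3 go.py .6163 -.1693 .0015 -.91
python3 - <<'E'
from h import *
f=[]
for n,q,a in(("scene",[.504,.033,.08],33),("scene",[.6163,-.1693,.03],33)):
    im=cam(n)["frame"][:,:,::-1]; u,v=proj(n,q)[0].astype(int); print(n,u,v); f.append(cv2.resize(im[v-43:v+43,u-a:u+a],None,fx=6,fy=6,interpolation=cv2.INTER_CUBIC))
cv2.imwrite("pics/g7.png",np.hstack(f))
E
```

```text
time_s: 33.9
tcp_pos: [0.6146, -0.1697, 0.1375]
orientation: [-2.137, -2.301, 0.001]
wrist_force: [-0.3, 0.1, -0.2]
finger_gap: 0.999
time_s: 34.9
tcp_pos: [0.615, -0.1682, 0.0839]
orientation: [2.969, 1.025, 0.0]
wrist_force: [-0.2, 0.0, -0.3]
finger_gap: 0.999
t 34.9 tcp [ 0.615  -0.1682  0.0839] jaw -0.906 q [-0.37  0.36  0.16  1.38  0.    2.1 ] gap 0.999 F [-0.2  0.  -0.3]
shift in tool mm [ 0.4  1.6 82.4]
  turn [ 0.     0.    -3.138] shift if turned first [-0.4 -1.7 82.4] q6 about -0.93
  turn [ 0.    -0.     0.004] shift if turned first [ 0.4  1.7 82.4] q6 about 2.21
  turn [ 0.     0.    -3.138] shift if turned first [-0.4 -1.7 82.4] q6 about -0.93
scene 336 237
scene 236 323
```

View pics/g7.png

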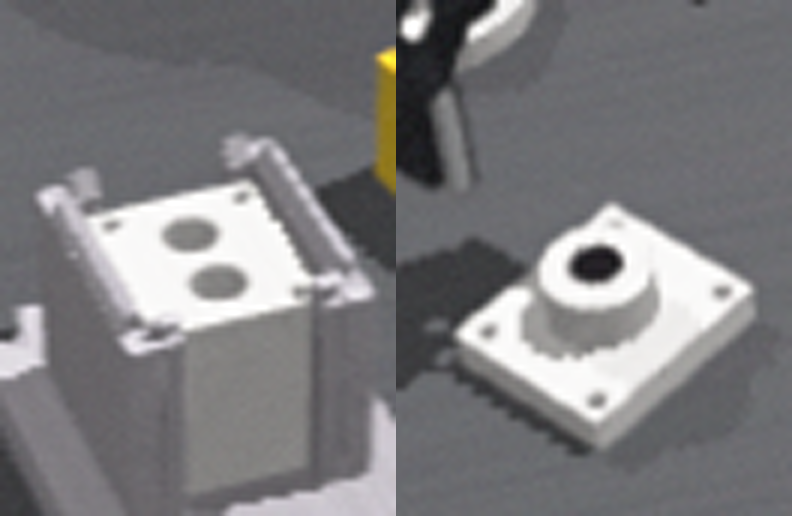

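The spacer is seated level on the body. The cover hasn't moved (flange corners at 612,205 and 755,292) and the fingers straddle it from above. I'll lower and grip.

```bash
python3 -m creep '0.4 1.6 15 0 0 0; 0 0 20 0 0 0; 0 0 18 0 0 0; 0 0 13 0 0 0; 0 0 8 0 0 0; 0 0 5 0 0 0; 0 0 3 0 0 0; 0 0 0 0 0 0'; python3 -m creep '0 0 0 0 0 0; 0 0 0 0 0 0; 0 0 0 0 0 0; 0 0 0 0 0 0; 0 0 0 0 0 0; 0 0 0 0 0 0' -1 50
```

```text
time_s: 35.95
tcp_pos: [0.6165, -0.1698, 0.0018]
orientation: [2.971, 1.021, 0.001]
wrist_force: [-0.4, 0.3, -0.2]
finger_gap: 1.004
time_s: 36.7
tcp_pos: [0.6171, -0.1701, 0.0027]
orientation: [2.97, 1.02, 0.003]
wrist_force: [0.2, 0.0, 5.4]
finger_gap: 0.698
```

```bash
python3 -m creep '0 0 -6 0 0 0; 0 0 -15 0 0 0; 0 0 -25 0 0 -.164;0 0 -30 0 0 -.164;0 0 -30 0 0 -.164; 0 0 -25 0 0 -.164; 0 0 -12 0 0 -.164; 0 0 -5 0 0 -.164'; python3 go.py .5044 .0336 .15 .075
```

```text
time_s: 37.7
tcp_pos: [0.6166, -0.1699, 0.1514]
orientation: [2.129, 2.308, 0.001]
wrist_force: [-0.3, 0.5, -1.0]
finger_gap: 0.7
t 37.7 tcp [ 0.6166 -0.1699  0.1514] jaw 0.08 q [-0.37  0.34  0.28  1.51 -0.    1.12] gap 0.7 F [-0.3  0.5 -1. ]
shift in tool mm [211.8 -95.5   1.1]
  turn [-1.000e-03  3.000e-03 -3.136e+00] shift if turned first [-211.3   96.7    1.4] q6 about -1.58
  turn [0.002 0.001 0.005] shift if turned first [211.3 -96.7   1.4] q6 about 1.56
  turn [-1.000e-03  3.000e-03 -3.136e+00] shift if turned first [-211.3   96.7    1.4] q6 about -1.58
```

```bash
python3 -m creep '18 -8 0 0 0 .004; 32 -15 0 0 0 0; 38 -17 0 0 0 0; 40 -18 0 0 0 0; 38 -17 0 0 0 0; 25 -12 0 0 0 0; 14 -6 0 0 0 0; 6 -2.5 0 0 0 0'; python3 -m creep '0 0 8 0 0 0; 0 0 7 0 0 0; 0 0 0 0 0 0; 0 0 0 0 0 0'; python3 go.py .5044 .0336 .0865 .075
python3 - <<'E'
from h import *
im=cam("scene")["frame"][:,:,::-1]; u,v=proj("scene",[.504,.033,.12])[0].astype(int); print(u,v); cv2.imwrite("pics/g8.png",cv2.resize(im[v-43:v+43,u-43:u+43],None,fx=6,fy=6,interpolation=cv2.INTER_CUBIC))
E
```

```text
time_s: 38.7
tcp_pos: [0.5058, 0.0343, 0.1498]
orientation: [2.14, 2.299, -0.0]
wrist_force: [0.2, -0.2, -0.6]
finger_gap: 0.7
time_s: 39.2
tcp_pos: [0.506, 0.0335, 0.1342]
orientation: [-2.142, -2.298, 0.001]
wrist_force: [-0.5, 0.2, -2.4]
finger_gap: 0.702
t 39.2 tcp [0.506  0.0335 0.1342] jaw 0.07 q [-0.07  0.   -0.14  1.43 -0.    1.43] gap 0.702 F [-0.5  0.2 -2.4]
shift in tool mm [ 0.2 -1.6 47.7]
  turn [0.000e+00 1.000e-03 3.137e+00] shift if turned first [-0.2  1.6 47.7] q6 about 4.7
  turn [-0.     0.    -0.005] shift if turned first [ 0.2 -1.6 47.7] q6 about 1.56
  turn [0.000e+00 1.000e-03 3.137e+00] shift if turned first [-0.2  1.6 47.7] q6 about 4.7
335 219
```

View pics/g8.png

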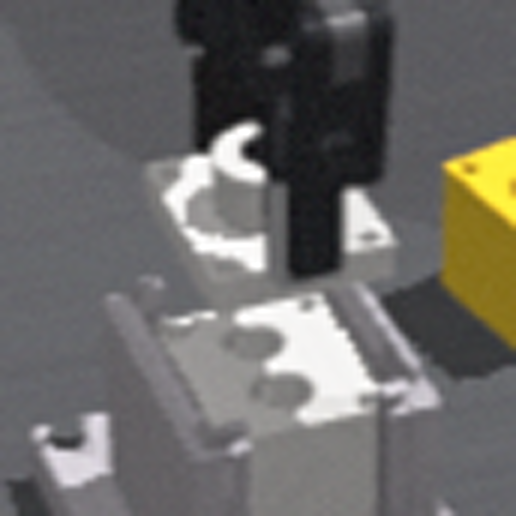

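The cover hangs level, front corners at about (210,310) and (395,272), which matches the spacer's offset. I'll lower it.

```bash
python3 -m creep '0 -1.6 6 0 0 -.005; 0 0 7 0 0 0; 0 0 6 0 0 0; 0 0 5 0 0 0; 0 0 4 0 0 0; 0 0 3 0 0 0; 0 0 3 0 0 0; 0 0 0 0 0 0'; python3 -m creep '0 0 3 0 0 0; 0 0 3 0 0 0; 0 0 2 0 0 0; 0 0 0 0 0 0'
```

```text
time_s: 40.25
tcp_pos: [0.5042, 0.0338, 0.1003]
orientation: [-2.135, -2.304, 0.0]
wrist_force: [0.6, -0.8, -2.0]
finger_gap: 0.702
time_s: 40.75
tcp_pos: [0.5041, 0.0339, 0.0922]
orientation: [-2.135, -2.304, 0.001]
wrist_force: [-0.5, 0.1, -2.0]
finger_gap: 0.701
```

```bash
python3 -m creep '0 0 2 0 0 0; 0 0 1.5 0 0 0; 0 0 1 0 0 0; 0 0 .6 0 0 0; 0 0 0 0 0 0'; python3 -m creep '0 0 .6 0 0 0; 0 0 .6 0 0 0; 0 0 .6 0 0 0; 0 0 0 0 0 0'
```

```text
time_s: 41.38
tcp_pos: [0.5043, 0.0338, 0.0874]
orientation: [-2.135, -2.304, 0.0]
wrist_force: [0.1, 0.1, -1.9]
finger_gap: 0.698
time_s: 41.88
tcp_pos: [0.5045, 0.0338, 0.0867]
orientation: [2.135, 2.304, 0.001]
wrist_force: [-3.2, 0.7, 5.3]
finger_gap: 0.7
```

Contact came at TCP z 0.0867 m, against 0.0865 predicted. I'll release, retreat and take a final look.

```bash
python3 -m creep '0 0 0 0 0 0; 0 0 0 0 0 0; 0 0 0 0 0 0; 0 0 0 0 0 0; 0 0 0 0 0 0; 0 0 0 0 0 0' 1; python3 -m creep '0 0 -8 0 0 0; 0 0 -16 0 0 0; 0 0 -25 0 0 0; 0 0 -30 0 0 0; -30 -20 -20 0 0 0; -60 -40 0 0 0 0; -60 -40 0 0 0 0; -40 -25 0 0 0 0';  python3 -m creep '-40 -20 0 0 0 0;-20 0 0 0 0 0; 0 0 0 0 0 0; 0 0 0 0 0 0'
python3 - <<'E'
from h import *
f=[]
for n,q in(("top",[.504,.033,.1]),("scene",[.504,.033,.09])):
    im=cam(n)["frame"][:,:,::-1]; u,v=proj(n,q)[0].astype(int); print(n,u,v); f.append(cv2.resize(im[v-43:v+43,u-33:u+33],None,fx=6,fy=6,interpolation=cv2.INTER_CUBIC))
cv2.imwrite("pics/g9.png",np.hstack(f))
# predicted tile positions: flange top corners, boss top centre
c,s=np.cos(.075),np.sin(.075)
P=[[.5042+c*a*.031-s*b*.027,.033+s*a*.031+c*b*.027,.096] for a,b in((1,-1),(1,1),(-1,1),(-1,-1))]+[[.5042,.033,.114]]
print(((proj("top",P)-[318-33+0,0])).round(1).tolist()); print(proj("scene",P).round(1).tolist())
E
```

```text
time_s: 42.62
tcp_pos: [0.5043, 0.0338, 0.0856]
orientation: [-2.135, -2.304, 0.0]
wrist_force: [-0.1, -0.1, -0.1]
finger_gap: 0.998
time_s: 43.62
tcp_pos: [0.4029, -0.1503, 0.1865]
orientation: [2.134, 2.301, 0.001]
wrist_force: [1.1, -0.4, -0.1]
finger_gap: 0.997
time_s: 44.12
tcp_pos: [0.3887, -0.209, 0.185]
orientation: [-2.134, -2.305, -0.001]
wrist_force: [0.6, 0.6, 0.3]
finger_gap: 0.999
top 317 232
scene 335 233
[[43.8, 219.0], [20.8, 220.2], [22.1, 246.4], [45.2, 245.2], [32.9, 231.7]]
[[327.4, 243.9], [356.6, 237.1], [344.1, 217.8], [316.0, 224.1], [335.9, 222.3]]
```

The picture limit is reached, so I'll check numerically with image code. I'll compare the bright cover's outline in the top image and the dark boss bore with the predictions for the seated position.

```bash
python3 - <<'E'
from h import *
c,s=np.cos(.075),np.sin(.075)
for n in("top","scene"):
    g=cv2.cvtColor(cam(n)["frame"],cv2.COLOR_RGB2GRAY)
    for z in(.114,):
        p=proj(n,[.5042,.033,z])[0]; u,v=p.round().astype(int); w=g[v-6:v+7,u-6:u+7].astype(float)
        d=np.clip(110-w,0,None); yy,xx=np.mgrid[v-6:v+7,u-6:u+7]
        print(n,"pred boss bore",p.round(1),"seen",(xx*d).sum()/d.sum(),(yy*d).sum()/d.sum())
    u,v=proj(n,[.5042,.033,.1])[0].astype(int); print(g[v-16:v+18:2,u-18:u+20:2])
E
python3 go.py .4 -.2 .18 .07
```

```text
top pred boss bore [317.9 231.7] seen 317.7803738317757 231.56542056074767
[[215 215 211 198 209 218 217 217 216 215 215 216 216 212 207 195 233 236
  232]
 [221 231 231 197 194 213 219 216 218 220 222 223 225 214 196 181 223 232
  227]
 [218 218 216 185 226 233 242 241 242 244 250 250 251 241 238 200 195 165
  152]
 [218 219 205 168 229 213 248 249 248 249 252 253 253 230 214 213 191 157
  142]
 [218 216 209 161 238 233 248 249 248 248 249 252 253 252 251 229 193 162
  141]
 [219 219 213 162 249 249 249 248 250 251 250 247 241 251 252 239 195 166
  144]
 [221 227 218 159 251 250 248 251 251 232 234 248 238 204 228 235 195 174
  144]
 [221 226 218 159 251 252 250 252 213  89  95 225 250 205 199 229 196 181
  147]
 [221 223 222 154 248 253 253 252 172  68  72 208 251 207 190 195 197 185
  148]
 [221 221 222 157 247 253 253 253 234 146 172 245 248 194 207 235 184 183
  141]
 [221 218 226 157 243 253 252 251 253 252 252 251 228 190 240 243 172 184
  142]
 [221 215 226 156 239 254 253 251 243 243 242 228 208 234 252 245 177 188
  143]
 [222 212 226 168 239 254 254 254 253 251 251 252 252
[... 1513 characters left out ...]
244 245 243 239 230 228 229 230 231 233 220
  205]
 [112 138 184 133 196 245 242 241 244 243 242 244 232 229 218 174 143 128
  118]
 [102 120 164 173 125 223 162 166 244 248 222 181 144 128 123 124 120 125
  123]
 [ 98 106 134 186 151 154 196 157 132 123 119 122 122 122 123 124 121 123
  123]]
t 44.33 tcp [ 0.3885 -0.2088  0.1846] jaw 0.078 q [-0.65 -0.18 -0.21  1.54  0.    0.85] gap 0.998 F [ 0.3 -0.3 -0.2]
shift in tool mm [ 7.8 12.1  4.6]
  turn [ 0.    -0.    -3.134] shift if turned first [ -7.9 -12.1   4.6] q6 about -2.1
  turn [-0.    -0.     0.008] shift if turned first [ 7.9 12.1  4.6] q6 about 1.04
  turn [ 0.    -0.    -3.134] shift if turned first [ -7.9 -12.1   4.6] q6 about -2.1
```

The boss bore is within 0.3 px of the prediction in both views, at the height it should have when seated.

```bash
python3 -c "
from station import env
print(env.sign_off())"
```

```text
the job is handed in; nothing more can be done
None
```

The rectangular pump is together in the nest and handed in at about 44 s of the 72 s allowed; no verdict came back.

- **Body:** I took it from the rack by its y sides, stood it upright on the bench at about (0.309, 0.030) m, let go and gripped it again by its x ends. It was lowered until the wrist force showed floor contact, then released. Side force reached about 3 N on the way down, so I shifted the tool 0.7 mm to ease it.
- **Spacer and cover:** each was gripped by its x ends, lowered until the wrist force showed contact, then released. Tool height at contact was within 0.2 mm of the predicted seat for all three parts.
- **Last checks:** body and spacer looked level and centred in the pictures after release. The cover's boss bore is within 0.3 px of its predicted seated position in both cameras. After the final retreat the wrist force was near zero.
- **What went less well:**
  - I hit the 12-picture limit before the last look, so I checked the cover by image code only and never viewed it after release.
  - Before lowering the body, the nest's wall tops appeared about 3 px lower than I had predicted. I trusted the base fit instead, and the parts went in without jamming.
  - I planned paths clear of the round parts and the jar, but did not measure their positions again at the end.

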